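# Move the milling tools to the machine's tool rack in the same order

## Robot

A 6-joint arm with a two-finger parallel gripper is mounted at the origin on the work surface. World frame = base frame: x ahead of the robot, y to its left, z up, the work surface at z = 0. Lengths are in m, angles in degrees, forces in N, time in s.
With the tool pointing down it reaches from about 0.35 to 0.875 m from the base axis. Payload 4.2 kg.
Tool frame: the origin (TCP) lies midway between the tips of the shut fingers; the grasp point (between the pads) lies 19 mm behind it; z points along the fingers, y is the line along which they close (so a half turn about z gives the same grasp; the last joint's range is limited). The gripper opens to 87 mm and grips with 3 to 60 N. Pads are 19 mm wide; open, the fingers measure 117 mm over their backs; the gripper's body (75 mm by 190 mm) begins 51 mm behind the grasp point.
Start: joints at [14.817, 22.042, 0.453, 0, -68.411, -14.817], TCP at [0.625, 0, 0.2] pointing down, gripper open.
Joint ranges: [-179.83, 179.83], [-69.29, 118.12], [-61.27, 80.66], [-181.25, 117.63], [-171.15, -9.14], [-177.46, 177.46]. Speed limits (degrees/s): [159.86, 159.86, 180, 180, 180, 180].

## Interface

Orientations are given as a 3x3 rotation matrix whose columns are the frame's x, y, z axes.
In Python, from station import r, cams gives the robot as it stands.
- The arm moves only by the tool play_rows, never from a script. Its argument "commands" is text: rows parted by semicolons, each of 6 numbers parted by spaces: the shift along the world's x, y, z normalised to -1 to 1, where 1 is 30 mm, then the turn, a rotation vector about the world's x, y, z normalised to -1 to 1, where 1 is 0.15 rad. A call has 1 to 20 rows; each row shifts and turns the commanded pose from where the row before left it; what a row does not reach is not made up. A row lasts 1/10 s, in which the tool goes at most 50 mm and 8.59 degrees, less where a joint would pass 70% of its speed; a pose out of reach is approached as far as the arm can. A call with a number of a shift or a turn outside -1 to 1 is refused whole. A call with a gripper value outside its range is refused whole. "grip" is the finger opening in mm, from 0 to 87, set as the call begins (left out, the last holds). The fingers move at their own pace and stop on an object; the grip force is fixed at half the most. Time passes only in rows, so rows that do not move let the fingers close. It gives the time, the measured TCP pose, the force, the opening and the grip force at its end, in the units of the state.
- r.sense(): the state, without advancing time (a new reading comes with each control period).
- cams.capture(name): name is "scene" or "side" or "wrist"; returns (picture, depth): 480x640x3 uint8, blue, green, red; 480x640 float32, m along the optical axis (not along the pixel's ray), 0 where there is no reading.
- cams.camera_info(name): a dict with "mtx" (3x3 intrinsics, pixels), "R" (3x3) and "t" (3): a world point X has camera coordinates R X + t. Camera axes: x right, y down, z forward; pixel columns grow to the right and rows downward; lengths in m; the calibration is good to about 2 mm. A picture is of the moment at which its call begins: read the wrist's pose just before it. camera_info takes no time and is no camera call; for the wrist camera it gives the pose at the moment of the call.
- r.finish_job(): hands the job in; it is judged then, once.
The state is a dict: "time_s": time; "joints": joint angles; "joint_velocities": joint speeds; "effort": joint torques, N m; "tcp_pos": TCP position; "ee_rot": TCP orientation; "wrist_force": force on the tool from outside, world axes, zero at the start; "moment": the same for the moment, N m; "gripper_width": opening from 0.0 (shut) to 1.0 (fully open); "gripper_force": force on a finger pad.
Only numpy, scipy, OpenCV 4.12 (cv2) and the standard library are available. Lean on these libraries where they do the work, as an engineer would, in place of code of your own. Each camera call takes 0.05 s, during which the arm holds its last target. There are 200 camera calls.

## Task

Four milling tools stand in the wooden rack in the order in which the next job uses them. Move them all to the steel rack so that, from left to right, they stand there in the same order, each in its pocket, upright and fully seated on its flange. Lower them in gently, never drop or tip one, and leave the spanner, the spray can and the tin beside the racks where they are.

Things in the scene. Friction and masses are not known exactly. Their poses are not given: they have to be found in the camera images.
- wood_rack: Fixed wooden rack, 92 mm deep (x), 364 long (y), 98 high, four 36 mm holes through its 18 mm top board at y = +127.5, +42.5, -42.5, -127.5 mm, each holding one tool at the start, in any order. Origin: centre of the underside, 3 mm above the bench. The racks stand parallel on a grey mat, about 160 mm apart, either one nearer the robot.
- steel_rack: Fixed grey sheet-steel rack, two rails between end plates, 92 mm deep (x), 376 long (y; 420 over its feet), 100 high, with four black plastic pockets in a row along y, empty at the start. Origin: centre of the underside; axes as the wooden rack.
- pocket1: Black plastic ring-shaped pocket of the steel rack, the first (leftmost, seen from the robot) along the rack, at y = +127.5 mm in the rack's frame. Outside 58 mm wide, 30 mm deep, open below, with a round hole 36 mm wide. Origin: centre of the flat rim on top, where a tool's flange comes to rest: a seated tool's origin lies here.
- pocket2: Black plastic ring-shaped pocket of the steel rack, the second from the left along the rack, at y = +42.5 mm in the rack's frame. Outside 58 mm wide, 30 mm deep, open below, with a round hole 36 mm wide. Origin: centre of the flat rim on top, where a tool's flange comes to rest: a seated tool's origin lies here.
- pocket3: Black plastic ring-shaped pocket of the steel rack, the third from the left along the rack, at y = -42.5 mm in the rack's frame. Outside 58 mm wide, 30 mm deep, open below, with a round hole 36 mm wide. Origin: centre of the flat rim on top, where a tool's flange comes to rest: a seated tool's origin lies here.
- pocket4: Black plastic ring-shaped pocket of the steel rack, the fourth (rightmost) along the rack, at y = -127.5 mm in the rack's frame. Outside 58 mm wide, 30 mm deep, open below, with a round hole 36 mm wide. Origin: centre of the flat rim on top, where a tool's flange comes to rest: a seated tool's origin lies here.
- collet_tool: Loose steel milling-tool holder with a collet chuck and end mill, about 0.55 kg. Origin: on the axis at the underside of the 46 mm wide, 20 mm thick flange; z up. Below: steel taper, 32 narrowing to 18 mm over 48 mm, then a 12 mm stud to 68 mm down. Above: body 39 mm wide to 48 mm, dark nut 42 mm wide from 48 to 68 mm, 16 mm end mill up to 90 mm. Grip it across the body and nut, about 54 mm above the origin.
- chuck_tool: Loose drill-chuck holder, about 0.65 kg. Origin: on the axis at the underside of the 46 mm wide, 20 mm thick flange; z up. Below: steel taper, 32 narrowing to 18 mm over 48 mm, then a 12 mm stud to 68 mm down. Above: dark chuck sleeve 47 mm wide from 26 to 70 mm, steel nose cone to 88 mm, thin drill up to 98 mm. Grip it across the sleeve, about 54 mm above the origin.
- face_tool: Loose face-mill holder, about 0.7 kg. Origin: on the axis at the underside of the 46 mm wide, 20 mm thick flange; z up. Below: steel taper, 32 narrowing to 18 mm over 48 mm, then a 12 mm stud to 68 mm down. Above: neck 36 mm wide to 38 mm, cutter head 51 mm wide from 38 to 78 mm (the top) with five inserts. Grip it across the head, about 58 mm above the origin.
- slim_tool: Loose slim holder with a drill, about 0.5 kg. Origin: on the axis at the underside of the 46 mm wide, 20 mm thick flange; z up. Below: steel taper, 32 narrowing to 18 mm over 48 mm, then a 12 mm stud to 68 mm down. Above: straight body 32 mm wide to 75 mm, 10 mm drill up to 100 mm. Grip it across the body, about 54 mm above the origin.
There are look-alikes about, which are no part of the job. Leave any turquoise look-alike of the collet_tool alone.

How it is judged (in metres and radians):
At the end, for the whole second after the job is handed in: Each pocket holds one tool, origins within 8 mm sideways and 4 mm in height, upright within 0.05 rad, at rest; each tool is in the pocket straight across from its starting hole (it has gone no more than 7.5 mm farther than the racks are apart), so the order is as at the start (((horizontal distance between collet_tool and pocket1 below 0.008 m and z of collet_tool in the frame of pocket1 between -0.004 and 0.004 m) or (horizontal distance between chuck_tool and pocket1 below 0.008 m and z of chuck_tool in the frame of pocket1 between -0.004 and 0.004 m) or (horizontal distance between face_tool and pocket1 below 0.008 m and z of face_tool in the frame of pocket1 between -0.004 and 0.004 m) or (horizontal distance between slim_tool and pocket1 below 0.008 m and z of slim_tool in the frame of pocket1 between -0.004 and 0.004 m)) and ((horizontal distance between collet_tool and pocket2 below 0.008 m and z of collet_tool in the frame of pocket2 between -0.004 and 0.004 m) or (horizontal distance between chuck_tool and pocket2 below 0.008 m and z of chuck_tool in the frame of pocket2 between -0.004 and 0.004 m) or (horizontal distance between face_tool and pocket2 below 0.008 m and z of face_tool in the frame of pocket2 between -0.004 and 0.004 m) or (horizontal distance between slim_tool and pocket2 below 0.008 m and z of slim_tool in the frame of pocket2 between -0.004 and 0.004 m)) and ((horizontal distance between collet_tool and pocket3 below 0.008 m and z of collet_tool in the frame of pocket3 between -0.004 and 0.004 m) or (horizontal distance between chuck_tool and pocket3 below 0.008 m and z of chuck_tool in the frame of pocket3 between -0.004 and 0.004 m) or (horizontal distance between face_tool and pocket3 below 0.008 m and z of face_tool in the frame of pocket3 between -0.004 and 0.004 m) or (horizontal distance between slim_tool and pocket3 below 0.008 m and z of slim_tool in the frame of pocket3 between -0.004 and 0.004 m)) and ((horizontal distance between collet_tool and pocket4 below 0.008 m and z of collet_tool in the frame of pocket4 between -0.004 and 0.004 m) or (horizontal distance between chuck_tool and pocket4 below 0.008 m and z of chuck_tool in the frame of pocket4 between -0.004 and 0.004 m) or (horizontal distance between face_tool and pocket4 below 0.008 m and z of face_tool in the frame of pocket4 between -0.004 and 0.004 m) or (horizontal distance between slim_tool and pocket4 below 0.008 m and z of slim_tool in the frame of pocket4 between -0.004 and 0.004 m)) and ((horizontal distance between wood_rack and steel_rack between 0.146 and 0.152 m and distance of each of collet_tool, chuck_tool, face_tool, slim_tool from where it was at the start of the episode below 0.1595 m) or (horizontal distance between wood_rack and steel_rack between 0.152 and 0.158 m and distance of each of collet_tool, chuck_tool, face_tool, slim_tool from where it was at the start of the episode below 0.1655 m) or (horizontal distance between wood_rack and steel_rack between 0.158 and 0.164 m and distance of each of collet_tool, chuck_tool, face_tool, slim_tool from where it was at the start of the episode below 0.1715 m) or (horizontal distance between wood_rack and steel_rack between 0.164 and 0.17 m and distance of each of collet_tool, chuck_tool, face_tool, slim_tool from where it was at the start of the episode below 0.1775 m) or (horizontal distance between wood_rack and steel_rack between 0.17 and 0.176 m and distance of each of collet_tool, chuck_tool, face_tool, slim_tool from where it was at the start of the episode below 0.1835 m)) and angle between each of collet_tool, chuck_tool, face_tool, slim_tool's own z axis and vertical below 0.05 rad and linear speed of each of collet_tool, chuck_tool, face_tool, slim_tool below 0.02 m/s); the robot touches nothing.
It fails at once if a tool is tipped over (more than 0.6 rad from upright) (angle between any of collet_tool, chuck_tool, face_tool, slim_tool's own z axis and vertical above 0.6 rad).
It fails at once if a tool is dropped or slammed into the steel rack (faster than 0.6 m/s there, a fall of about 18 mm) ((x of collet_tool in the frame of steel_rack between -0.03 and 0.03 m and z of collet_tool in the frame of steel_rack below 0.15 m and linear speed of collet_tool above 0.6 m/s) or (x of chuck_tool in the frame of steel_rack between -0.03 and 0.03 m and z of chuck_tool in the frame of steel_rack below 0.15 m and linear speed of chuck_tool above 0.6 m/s) or (x of face_tool in the frame of steel_rack between -0.03 and 0.03 m and z of face_tool in the frame of steel_rack below 0.15 m and linear speed of face_tool above 0.6 m/s) or (x of slim_tool in the frame of steel_rack between -0.03 and 0.03 m and z of slim_tool in the frame of steel_rack below 0.15 m and linear speed of slim_tool above 0.6 m/s)).
It fails at once if the spanner, the spray can or the tin is moved by more than 20 mm (distance of any of hook_spanner, spray_can, grease_tin from where it was at the start of the episode above 0.02 m).
It also fails if it takes over 88 s, if anything falls off the work surface, if the arm or the gripper's body presses on something with over 40 N, if the wrist force passes 120 N, or if a joint passes its speed limit or range.

## Working session

There is one attempt and no reset: what is moved stays moved. The work goes in short steps, Python scripts to look and compute and a tool call to move; the robot and the scene stay as the last step left them, time stands still between calls to the robot, and variables do not carry over. Pictures are saved under pics/ and viewed, at most 14 in all, crops included, and the job is handed in when it is done.

Besides the shell and the picture viewer there is one more tool, called after ">>>" as name(argument=value, ...), one argument or row to a line, values as JSON. play_rows: Moves the arm, as the interface text tells. Scaled input: -1 to 1 covers 30 mm each way for a shift and 0.15 rad each way for a turn. Its arguments: {"type":"object","properties":{"commands":{"type":"string"},"grip":{"type":"number"}},"required":["commands"]}

```bash
mkdir -p pics; ls; cat > h.py <<'E'
import numpy as np, cv2
from station import r, cams
def ray(n,info,uv):
    d=np.linalg.inv(info['mtx'])@np.array([uv[0],uv[1],1.0]); R=info['R']
    return -R.T@info['t'], R.T@d
def onz(info,uv,z):
    o,d=ray(0,info,uv); return o+d*(z-o[2])/d[2]
def cloud(info,dep):
    v,u=np.mgrid[0:480,0:640]
    K=info['mtx']; p=np.stack([(u-K[0,2])/K[0,0]*dep,(v-K[1,2])/K[1,1]*dep,dep],-1)
    return (p-np.array(info['t']).ravel())@np.array(info['R'])
E
python3 - <<'E'
from h import *
for n in ['scene','side','wrist']:
    i=cams.camera_info(n); p,d=cams.capture(n); cv2.imwrite(f'pics/{n}0.png',p); np.savez(f'{n}0.npz',p=p,d=d,**i)
    print(n,(-np.array(i['R']).T@np.array(i['t']).ravel()).round(3),np.array(i['R'])[2].round(3),i['mtx'][0][0])
print(r.sense())
E
```

```text
pics
scene [ 1.227 -0.358  0.704] [-0.715  0.412 -0.564] 503.14196743862897
side [ 0.216 -0.448  0.629] [ 0.329  0.662 -0.674] 441.9215794065393
wrist [ 0.625 -0.073  0.383] [-0.002  0.264 -0.964] 391.3166870123192
{'time_s': 0.15, 'joints': array([ 1.48151804e+01,  2.20814499e+01,  3.99240694e-01, -1.99457634e-02,
       -6.84125671e+01, -1.48170147e+01]), 'joint_velocities': array([-0.00280591, -0.1282413 ,  0.12004113,  0.1004572 , -0.04989334,
        0.04065213]), 'effort': array([ 3.86667998e-04, -3.91052306e+01,  1.87588084e+01,  4.22235444e+00,
        1.23758311e-02, -1.38926293e-04]), 'tcp_pos': array([ 6.24514574e-01, -4.17330309e-06,  1.99514094e-01]), 'ee_rot': array([[-1.60270200e-04, -9.99998573e-01, -1.68191759e-03],
       [-9.99999981e-01,  1.60455481e-04, -1.10026098e-04],
       [ 1.10295814e-04,  1.68189993e-03, -9.99998580e-01]]), 'wrist_force': array([-0.46999207,  0.3696661 , -0.47760707]), 'moment': array([-0.02417143,  0.0301901 ,  0.01699697]), 'gripper_force': 0.0, 'gripper_width': 0.9971999523401276}
```

View pics/scene0.png

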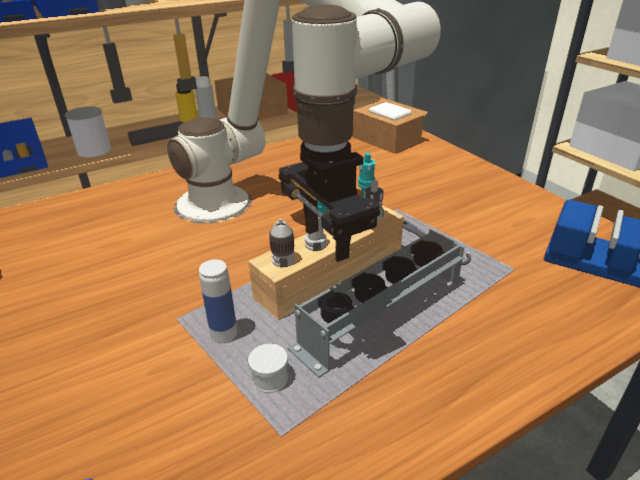

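View pics/side0.png

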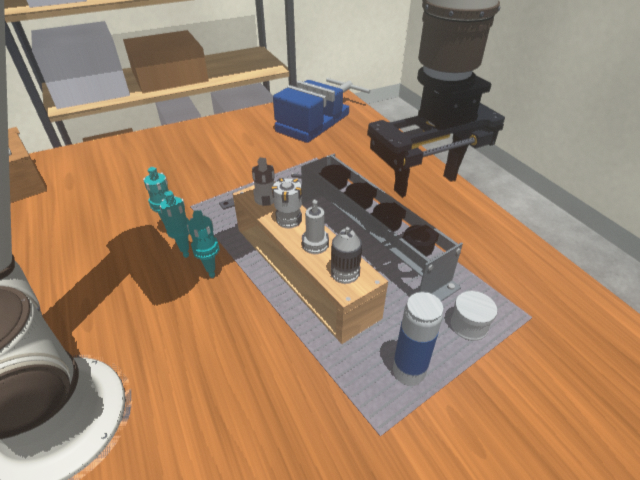

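View pics/wrist0.png

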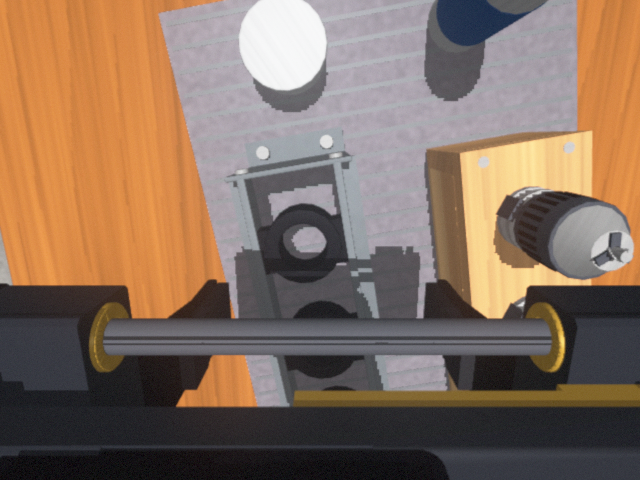

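The scene view shows the wooden rack on the robot's side of the steel one, with four empty black pockets from (335,305) to (428,250). In the side view the rack holds, left to right, collet (263,185), face (288,200), slim (315,230) and chuck (345,255), with turquoise look-alikes at (155–205,180–280). The wrist view shows pocket 4 at (305,242), the chuck tool on the right, and the tin and can at the top. The racks are turned slightly in yaw.

```bash
python3 - <<'E'
from h import *
for n in ['side','scene','wrist']:
    f=np.load(f'{n}0.npz'); P=cloud(f,f['d']); ok=f['d']>0
    hsv=cv2.cvtColor(f['p'],cv2.COLOR_BGR2HSV); H,S,V=[hsv[...,k].astype(int) for k in range(3)]
    x,y,z=P[...,0],P[...,1],P[...,2]
    reg=ok&(x>.3)&(x<.85)&(abs(y)<.35)
    hist,e=np.histogram(z[reg&(z>-.02)&(z<.25)],bins=np.arange(-.02,.25,.01)); print(n,dict(zip(e.round(2).tolist(),hist.tolist())))
    wood=reg&(abs(z-.101)<.006)&(H>8)&(H<28)&(S>60)&(V>60)
    if wood.sum()>50:
        q=P[wood]; print(' wood',wood.sum(),cv2.minAreaRect((q[:,:2]*1000).astype(np.float32)),np.median(q[:,2]).round(4))
    grey=reg&(abs(z-.1)<.01)&(S<60)
    q=P[grey]; 
    if len(q)>50: print(' grey',len(q),cv2.minAreaRect((q[:,:2]*1000).astype(np.float32)))
    for v,name in [(mm,'') for mm in []]: pass
    # black pocket rims
    blk=reg&(abs(z-.103)<.012)&(V<60)
    m=cv2.morphologyEx(blk.astype(np.uint8),cv2.MORPH_OPEN,np.ones((2,2)))
    nn,lab,st,c=cv2.connectedComponentsWithStats(m)
    for k in range(1,nn):
        if st[k,4]>60:
            q=P[lab==k]; print(' blk',c[k].round(0),st[k,4],'xy range',q.min(0).round(3),q.max(0).round(3),'zmed',np.median(q[:,2]).round(4))
E
```

```text
side {-0.02: 0, -0.01: 33034, 0.0: 32814, 0.01: 1831, 0.02: 612, 0.03: 629, 0.04: 604, 0.05: 1581, 0.06: 496, 0.07: 1781, 0.08: 2086, 0.09: 4073, 0.1: 5040, 0.11: 608, 0.12: 656, 0.13: 557, 0.14: 603, 0.15: 725, 0.16: 1497, 0.17: 893, 0.18: 357, 0.19: 92, 0.2: 0, 0.21: 0, 0.22: 126, 0.23: 141}
 wood 4034 ((537.0017700195312, 119.81041717529297), (259.75543212890625, 376.6265869140625), 9.614983558654785) 0.1001
 grey 3059 ((555.3628540039062, 94.93412780761719), (358.21337890625, 474.5265808105469), 28.45379066467285)
 blk [336. 175.] 343 xy range [0.571 0.227 0.085] [0.634 0.281 0.105] zmed 0.0993
 blk [362. 193.] 387 xy range [ 0.216 -0.448  0.001] [0.703 0.252 0.629] zmed 0.1003
 blk [390. 214.] 452 xy range [ 0.216 -0.448 -0.001] [0.722 0.159 0.629] zmed 0.1006
 blk [418. 237.] 314 xy range [ 0.216 -0.448  0.087] [0.67  0.03  0.629] zmed 0.0998
scene {-0.02: 0, -0.01: 10244, 0.0: 42322, 0.01: 1844, 0.02: 569, 0.03: 555, 0.04: 624, 0.05: 1836, 0.06: 836, 0.07: 1937, 0.08: 2118, 0.09: 2513, 0.1: 4815, 0.11: 281, 0.12: 378, 0.13: 287, 0.14: 269, 0.15: 319, 0.16: 661, 0.17: 258, 0.18
[... 793 characters left out ...]
, 0.12: 714, 0.13: 718, 0.14: 707, 0.15: 789, 0.16: 1099, 0.17: 2280, 0.18: 2103, 0.19: 539, 0.2: 3, 0.21: 1, 0.22: 712, 0.23: 810}
 wood 13312 ((551.7103881835938, 21.215591430664062), (281.8466796875, 134.9226531982422), 23.93815040588379) 0.1005
 grey 10403 ((570.7525634765625, 6.199493408203125), (280.404052734375, 208.4457244873047), 26.889972686767578)
 blk [317. 214.] 196 xy range [ 0.614 -0.022  0.092] [ 0.652 -0.008  0.104] zmed 0.1006
 blk [298. 262.] 1954 xy range [ 0.604 -0.073 -0.   ] [0.68  0.075 0.383] zmed 0.102
 blk [323. 315.] 295 xy range [ 0.61  -0.035  0.092] [0.646 0.069 0.305] zmed 0.1
 blk [321. 366.] 1185 xy range [ 0.585 -0.073  0.001] [0.661 0.189 0.383] zmed 0.102
```

```bash
cat >> h.py <<'E'
from scipy.optimize import least_squares
def circ(q,R,c0):
    f=lambda c:np.hypot(q[:,0]-c[0],q[:,1]-c[1])-R
    s=least_squares(f,c0,loss='soft_l1',f_scale=.001); return s.x,np.median(abs(s.fun))
def hsvof(p):
    h=cv2.cvtColor(p,cv2.COLOR_BGR2HSV).astype(int); return h[...,0],h[...,1],h[...,2]
SP=dict(collet=(.0195,.024,.046),face=(.0255,.042,.074),slim=(.016,.024,.072),chuck=(.0235,.03,.066))
E
python3 - <<'E'
from h import *
zt=.101
for n in ['side','scene','wrist']:
    f=np.load(f'{n}0.npz'); P=cloud(f,f['d']); H,S,V=hsvof(f['p']); ok=f['d']>0
    z=P[...,2]; turq=(H>80)&(H<100)&(S>100)
    hi=ok&(z>.125)&(z<.178)&(P[...,0]>.35)&(P[...,0]<.6)&(abs(P[...,1])<.3)&~turq
    m=hi.astype(np.uint8); nn,lab,st,c=cv2.connectedComponentsWithStats(m)
    for k in range(1,nn):
        if st[k,4]<120: continue
        q0=P[lab==k]; o=[]
        for t,(R,a,b) in SP.items():
            q=q0[(q0[:,2]>zt+a)&(q0[:,2]<zt+b)]
            if len(q)<30: continue
            cc,e=circ(q,R,q[:,:2].mean(0)); o.append((t,cc.round(4).tolist(),round(e*1e3,2)))
        print(n,c[k].round(0),st[k,4],o)
    # rims
    rim=ok&(abs(z-.102)<.005)&(V<70)
    lin=P[rim]; lin=lin[(lin[:,0]>.53)&(lin[:,0]<.72)]
    if n!='wrist':
        print(n,'rim',len(lin),cv2.minAreaRect((lin[:,:2]*1000).astype(np.float32)))
    wood=ok&(abs(z-.101)<.006)&(H>8)&(H<24)&(S>60)&(S<170)&(V>60)
    nn,lab,st,c=cv2.connectedComponentsWithStats(wood.astype(np.uint8)); k=1+np.argmax(st[1:,4])
    print(n,'wood',st[k,4],cv2.minAreaRect((P[lab==k][:,:2]*1000).astype(np.float32)))
E
```

```text
side [276. 191.] 1162 [('collet', [0.4316, 0.1958], np.float64(22.76)), ('face', [0.4348, 0.1784], np.float64(23.32)), ('slim', [0.4326, 0.1979], np.float64(29.87)), ('chuck', [0.4348, 0.1737], np.float64(22.35))]
side [315. 224.] 566 [('collet', [0.4639, 0.0728], np.float64(0.76)), ('face', [0.467, 0.079], np.float64(1.32)), ('slim', [0.4622, 0.0693], np.float64(0.5)), ('chuck', [0.4654, 0.077], np.float64(1.01))]
side [346. 256.] 829 [('collet', [0.4738, -0.0187], np.float64(0.91)), ('face', [0.4777, -0.0123], np.float64(1.11)), ('slim', [0.472, -0.0218], np.float64(1.58)), ('chuck', [0.4762, -0.0148], np.float64(0.46))]
side [422. 316.] 1570 [('collet', [0.5061, -0.174], np.float64(1.13)), ('face', [0.5118, -0.1681], np.float64(3.85)), ('slim', [0.5048, -0.1753], np.float64(3.54)), ('chuck', [0.5097, -0.1703], np.float64(1.19))]
side rim 1453 ((619.0723876953125, 131.7304229736328), (71.2860107421875, 311.2787780761719), 8.978734970092773)
side wood 3980 ((454.671875, 110.91277313232422), (94.43640899658203, 366.6693420410156), 9.614983558654785)
scene [374. 194.] 238 [('face', [0
[... 793 characters left out ...]
4688, 144.9866943359375), (74.99861145019531, 351.96142578125), 9.62667179107666)
scene wood 1622 ((471.6769104003906, 27.218124389648438), (98.4561538696289, 195.35829162597656), 9.287949562072754)
wrist [519.   4.] 429 [('collet', [0.5132, -0.1634], np.float64(0.25)), ('slim', [0.5137, -0.1597], np.float64(0.37)), ('chuck', [0.5164, -0.1217], np.float64(0.84))]
wrist [557. 227.] 5026 [('collet', [0.4812, -0.0174], np.float64(0.63)), ('face', [0.4741, -0.0144], np.float64(1.16)), ('slim', [0.4842, -0.0187], np.float64(1.61)), ('chuck', [0.477, -0.0156], np.float64(0.33))]
wrist wood 13311 ((474.85040283203125, -3.8854522705078125), (93.87879943847656, 133.25160217285156), 9.617775917053223)
```

>>> play_rows(
  commands="-0.3 0.9 0.8 0 0 0.14;-0.3 0.9 0.8 0 0 0.14;-0.3 0.9 0.8 0 0 0.14;-0.3 0.9 0.8 0 0 0.14;-0.3 0.9 0.8 0 0 0.14;-0.3 0.9 0.8 0 0 0.14;-0.3 0.9 0.8 0 0 0.14;-0.3 0.9 0.8 0 0 0.14;0 0 0 0 0 0;0 0 0 0 0 0;0 0 0 0 0 0",
  grip=87,
)

```text
time_s: 1.25
tcp_pos: [0.5527, 0.2153, 0.3909]
ee_rot: [[0.167, -0.986, -0.003], [-0.986, -0.166, -0.001], [0.001, 0.003, -1.0]]
wrist_force: [0.1, -0.2, 0.0]
gripper_width: 0.995
gripper_force: 0.0
```

```bash
python3 - <<'E'
from h import *
for n in ['wrist','scene','side']:
    i=cams.camera_info(n); p,d=cams.capture(n); cv2.imwrite(f'pics/{n}1.png',p); np.savez(f'{n}1.npz',p=p,d=d,**i)
E
```

```text
(no output)
```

View pics/wrist1.png

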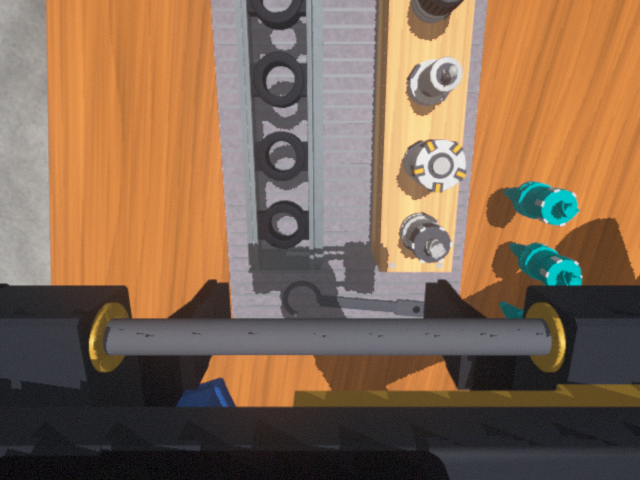

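The wrist view shows the four pockets at (278,3), (280,80), (283,155) and (287,223), and the tools beside them: chuck (435,5), slim (435,80), face (440,165) and collet (428,238). The turquoise look-alikes are at (545,205) and (550,265), and the spanner is at (350,300).

```bash
cat > m.py <<'E'
from h import *
import sys
names=sys.argv[1:]
a=np.deg2rad(9.6); ex=np.array([np.cos(a),np.sin(a)]); ey=np.array([-ex[1],ex[0]])
def pockets(f,c0=np.array([.615,.137]),zr=(.097,.108)):
    P=cloud(f,f['d']); H,S,V=hsvof(f['p']); z=P[...,2]
    out=[]
    for k,yy in enumerate([.1275,.0425,-.0425,-.1275]):
        g=c0+ey*yy; near=np.hypot(P[...,0]-g[0],P[...,1]-g[1])<.04
        m=near&(z>zr[0])&(z<zr[1])&(V<75)&(f['d']>0)
        q=P[m]
        if len(q)<60: out.append(None); continue
        hull=cv2.convexHull((q[:,:2]*1000).astype(np.float32))[:,0]/1000
        c,e=circ(hull,.029,g); out.append((c.round(4).tolist(),round(e*1e3,2),np.median(q[:,2]).round(4),len(q)))
    return out
for n in names:
    f=np.load(f'{n}.npz'); o=pockets(f); print(n)
    for k in o: print('  ',k)
    C=[np.array(k[0])-ey*yy for k,yy in zip(o,[.1275,.0425,-.0425,-.1275]) if k]
    print('  rack centre',np.median(C,0).round(4), 'spread',np.std(C,0).round(4))
E
python3 m.py wrist1 side1 scene1; python3 - <<'E'
from h import *
zt=.101
g={'collet':(.4335,.2366),'face':(.4476,.1528),'slim':(.4618,.069),'chuck':(.476,-.0148)}
for n in ['wrist1','side1','scene1']:
    f=np.load(f'{n}.npz'); P=cloud(f,f['d']); H,S,V=hsvof(f['p']); turq=(H>80)&(H<100)&(S>100)
    for t,(R,a,b) in SP.items():
        q=P[(f['d']>0)&~turq&(P[...,2]>zt+a)&(P[...,2]<zt+b)&(np.hypot(P[...,0]-g[t][0],P[...,1]-g[t][1])<.036)]
        if len(q)>30:
            c,e=circ(q,R,g[t]); print(n,t,len(q),c.round(4),round(e*1e3,2))
    wood=(abs(P[...,2]-.101)<.006)&(H>8)&(H<24)&(S>60)&(S<170)&(V>60)&(f['d']>0)
    nn,lab,st,c=cv2.connectedComponentsWithStats(wood.astype(np.uint8)); k=1+np.argmax(st[1:,4])
    q=P[lab==k]; print(n,'wood',st[k,4],np.median(q[:,2]),cv2.minAreaRect((q[:,:2]*1000).astype(np.float32)))
    nn,lab,st,c=cv2.connectedComponentsWithStats((turq&(f['d']>0)).astype(np.uint8))
    for k in range(1,nn):
        if st[k,4]>100: q=P[lab==k]; print(n,'turq',np.median(q[:,:2],0).round(3),q.max(0).round(3),q.min(0).round(3))
E
```

```text
wrist1
   ([0.6027, 0.2586], np.float64(1.0), np.float64(0.1022), 1216)
   ([0.6161, 0.1752], np.float64(1.63), np.float64(0.1021), 1287)
   ([0.6315, 0.0914], np.float64(0.88), np.float64(0.1021), 1525)
   ([0.6446, 0.0081], np.float64(0.96), np.float64(0.102), 734)
  rack centre [0.6236 0.1333] spread [0.0005 0.0003]
side1
   ([0.5955, 0.2571], np.float64(1.47), np.float64(0.1015), 278)
   ([0.613, 0.1742], np.float64(4.71), np.float64(0.1015), 326)
   ([0.6309, 0.0914], np.float64(1.43), np.float64(0.1013), 392)
   ([0.6397, 0.0066], np.float64(5.24), np.float64(0.1017), 465)
  rack centre [0.6193 0.1323] spread [0.0026 0.0007]
scene1
   ([0.6035, 0.2598], np.float64(1.0), np.float64(0.1029), 353)
   ([0.617, 0.1764], np.float64(0.66), np.float64(0.103), 391)
   ([0.6313, 0.0917], np.float64(0.64), np.float64(0.1029), 433)
   ([0.6433, 0.0081], np.float64(3.23), np.float64(0.103), 473)
  rack centre [0.6242 0.1339] spread [0.001  0.0003]
wrist1 collet 162 [0.4344 0.236 ] 0.17
wrist1 face 273 [0.4488 0.152 ] 0.26
wrist1 slim 389 [0.4628 0.0682] 0.17
wrist1 chuck 414 [ 0.4774 -0.015
[... 488 characters left out ...]
7] 0.48
side1 wood 3981 0.10012103602280276 ((454.93072509765625, 110.8222885131836), (94.38862609863281, 366.2779235839844), 9.542081832885742)
side1 turq [0.271 0.234] [0.333 0.396 0.159] [ 0.226  0.153 -0.001]
scene1 collet 147 [0.4344 0.2386] 0.78
scene1 face 301 [0.4489 0.1548] 0.93
scene1 slim 312 [0.4626 0.071 ] 0.73
scene1 chuck 366 [ 0.477 -0.013] 0.73
scene1 wood 2818 0.10158928246248179 ((455.4146728515625, 112.78434753417969), (98.44306182861328, 367.93792724609375), 9.287027359008789)
scene1 turq [0.26  0.343] [0.416 0.37  0.169] [0.238 0.23  0.022]
scene1 turq [0.272 0.25 ] [0.424 0.278 0.181] [0.243 0.158 0.069]
scene1 turq [0.305 0.173] [0.463 0.201 0.202] [0.274 0.071 0.052]
```

>>> play_rows(
  commands="-0.66 0.12 -0.84 0 0 0;-0.66 0.12 -0.84 0 0 0;-0.66 0.12 -0.84 0 0 0;-0.66 0.12 -0.84 0 0 0;-0.66 0.12 -0.84 0 0 0;-0.66 0.12 -0.84 0 0 0;0 0 0 0 0 0;0 0 0 0 0 0;0 0 0 0 0 0",
  grip=87,
)

```text
time_s: 2.3
tcp_pos: [0.4357, 0.238, 0.2425]
ee_rot: [[0.167, -0.986, 0.002], [-0.986, -0.167, 0.001], [-0.001, -0.003, -1.0]]
wrist_force: [-0.4, 0.0, -0.1]
gripper_width: 1.003
gripper_force: 0.0
```

```bash
python3 - <<'E'
from h import *
i=cams.camera_info('wrist'); p,d=cams.capture('wrist'); np.savez('wrist2.npz',p=p,d=d,**i)
s=r.sense(); print(s['tcp_pos'],s['ee_rot'].round(4))
f=np.load('wrist2.npz'); P=cloud(f,d)
for t,c in dict(collet=(.4342,.2365),face=(.4484,.1525)).items():
    R,a,b=SP[t]; q=P[(d>0)&(P[...,2]>.101+a)&(P[...,2]<.101+b)&(np.hypot(P[...,0]-c[0],P[...,1]-c[1])<.036)]
    if len(q)>30: print(t,len(q),circ(q,R,c))
E
```

```text
[0.43564915 0.23801504 0.24243923] [[ 0.1664 -0.9861  0.0023]
 [-0.9861 -0.1664  0.0016]
 [-0.0012 -0.0025 -1.    ]]
collet 128 (array([0.43442394, 0.23622987]), np.float64(0.000117549680753809))
```

>>> play_rows(
  commands="-0.01 -0.01 -0.71 0 0 0;-0.01 -0.01 -0.71 0 0 0;-0.01 -0.01 -0.71 0 0 0;-0.01 -0.01 -0.71 0 0 0;-0.01 -0.01 -0.71 0 0 0;0 0 0 0 0 0;0 0 0 0 0 0",
)

```text
time_s: 3.05
tcp_pos: [0.4338, 0.2365, 0.1355]
ee_rot: [[0.167, -0.986, 0.001], [-0.986, -0.167, 0.0], [-0.0, -0.001, -1.0]]
wrist_force: [1.1, 1.3, 0.7]
gripper_width: 1.003
gripper_force: 0.0
```

>>> play_rows(
  commands="0 0 0 0 0 0;0 0 0 0 0 0;0 0 0 0 0 0;0 0 0 0 0 0;0 0 0 0 0 0;0 0 0 0 0 0;0 0 0 0 0 0;0 0 0 0 0 0",
  grip=20,
)

```text
time_s: 3.85
tcp_pos: [0.4332, 0.2364, 0.1349]
ee_rot: [[0.167, -0.986, 0.001], [-0.986, -0.167, 0.001], [-0.0, -0.001, -1.0]]
wrist_force: [1.8, 0.5, 0.1]
gripper_width: 0.474
gripper_force: 30.0
```

>>> play_rows(
  commands="0 0 0.3 0 0 0;0 0 0.6 0 0 0;0 0 0.7 0 0 0;0 0 0.7 0 0 0;0 0 0.6 0 0 0;0 0 0.3 0 0 0;0 0 0 0 0 0;0 0 0 0 0 0",
)

```text
time_s: 4.65
tcp_pos: [0.4317, 0.2356, 0.2294]
ee_rot: [[0.167, -0.986, -0.003], [-0.986, -0.167, -0.001], [0.001, 0.003, -1.0]]
wrist_force: [1.1, -0.5, -5.1]
gripper_width: 0.474
gripper_force: 30.0
```

>>> play_rows(
  commands="0.3 0.04 0 0 0 0;0.6 0.08 0 0 0 0;0.7 0.09 0 0 0 0;0.8 0.11 0 0 0 0;0.8 0.11 0 0 0 0;0.8 0.11 0 0 0 0;0.7 0.09 0 0 0 0;0.6 0.08 0 0 0 0;0.3 0.04 0 0 0 0;0 0 0 0 0 0;0 0 0 0 0 0;0 0 0 0 0 0",
)

```text
time_s: 5.85
tcp_pos: [0.5999, 0.2585, 0.2307]
ee_rot: [[0.168, -0.986, -0.001], [-0.986, -0.168, -0.0], [0.0, 0.001, -1.0]]
wrist_force: [-0.2, -0.1, -4.3]
gripper_width: 0.472
gripper_force: 30.0
```

```bash
python3 - <<'E'
from h import *
for n in ['wrist','side']:
    i=cams.camera_info(n); p,d=cams.capture(n); cv2.imwrite(f'pics/{n}3.png',p); np.savez(f'{n}3.npz',p=p,d=d,**i)
s=r.sense(); print(s['tcp_pos'],s['gripper_force'],s['wrist_force'])
w=cv2.imread('pics/wrist3.png'); s=cv2.imread('pics/side3.png')
cv2.imwrite('pics/c3.png',np.hstack([cv2.resize(w[:320],(400,200)),cv2.resize(s[80:340,200:600],(400,260))[:200]]))
E
python3 m.py wrist3
```

```text
[0.60004238 0.25865963 0.23111081] 29.99026268720627 [ 0.8428716   0.3744974  -5.04713469]
wrist3
   ([0.602, 0.2593], np.float64(1.42), np.float64(0.1021), 1688)
   ([0.6146, 0.1755], np.float64(0.92), np.float64(0.1022), 1659)
   ([0.6292, 0.0912], np.float64(0.14), np.float64(0.1014), 494)
   None
  rack centre [0.6221 0.1336] spread [0.0007 0.0002]
```

View pics/side3.png

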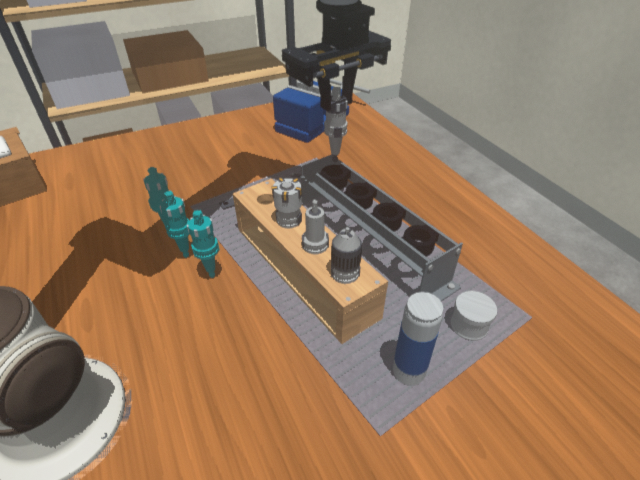

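The side view shows the collet tool hanging upright over pocket 1 at (335,150–175), with the others unmoved. The next step is to lower it.

>>> play_rows(
  commands="0.04 0.01 -0.4 0 0 0;0 0 -0.6 0 0 0;0 0 -0.6 0 0 0;0 0 -0.6 0 0 0;0 0 -0.3 0 0 0;0 0 0 0 0 0;0 0 0 0 0 0",
)

```text
time_s: 6.65
tcp_pos: [0.6023, 0.2591, 0.1562]
ee_rot: [[0.168, -0.986, 0.001], [-0.986, -0.168, 0.0], [0.0, -0.001, -1.0]]
wrist_force: [0.2, 0.1, -3.9]
gripper_width: 0.473
gripper_force: 30.0
```

>>> play_rows(
  commands="0 0 -0.2 0 0 0;0 0 -0.1 0 0 0;0 0 -0.1 0 0 0;0 0 -0.1 0 0 0;0 0 0 0 0 0;0 0 0 0 0 0",
)

```text
time_s: 7.25
tcp_pos: [0.6019, 0.2589, 0.1406]
ee_rot: [[0.167, -0.986, 0.0], [-0.986, -0.167, -0.0], [0.0, -0.0, -1.0]]
wrist_force: [0.3, -0.1, -4.8]
gripper_width: 0.474
gripper_force: 30.0
```

>>> play_rows(
  commands="0 0 -0.05 0 0 0;0 0 -0.05 0 0 0;0 0 0 0 0 0;0 0 0 0 0 0",
)

```text
time_s: 7.65
tcp_pos: [0.6019, 0.2589, 0.1376]
ee_rot: [[0.167, -0.986, -0.0], [-0.986, -0.167, -0.0], [0.0, 0.0, -1.0]]
wrist_force: [0.8, 0.4, -4.4]
gripper_width: 0.476
gripper_force: 30.0
```

>>> play_rows(
  commands="0 0 -0.03 0 0 0;0 0 0 0 0 0;0 0 0 0 0 0",
)

```text
time_s: 7.95
tcp_pos: [0.602, 0.2589, 0.137]
ee_rot: [[0.167, -0.986, 0.0], [-0.986, -0.167, 0.0], [-0.0, -0.0, -1.0]]
wrist_force: [-0.7, -0.2, -2.9]
gripper_width: 0.47
gripper_force: 30.0
```

>>> play_rows(
  commands="0 0 -0.03 0 0 0;0 0 0 0 0 0;0 0 0 0 0 0",
)

```text
time_s: 8.25
tcp_pos: [0.6021, 0.2589, 0.1369]
ee_rot: [[0.167, -0.986, 0.001], [-0.986, -0.167, 0.0], [-0.0, -0.001, -1.0]]
wrist_force: [-2.0, 0.3, 2.8]
gripper_width: 0.47
gripper_force: 30.0
```

>>> play_rows(
  commands="0 0 0 0 0 0;0 0 0 0 0 0;0 0 0 0 0 0;0 0 0 0 0 0;0 0 0 0 0 0;0 0 0 0 0 0;0 0 0 0 0 0",
  grip=87,
)

```text
time_s: 8.95
tcp_pos: [0.6019, 0.259, 0.1358]
ee_rot: [[0.167, -0.986, 0.0], [-0.986, -0.167, 0.0], [-0.0, -0.0, -1.0]]
wrist_force: [0.2, -0.3, -0.7]
gripper_width: 0.971
gripper_force: 0.0
```

>>> play_rows(
  commands="0 0 0.4 0 0 0;0 0 0.7 0 0 0;0 0 0.8 0 0 0;0 0 0.8 0 0 0;0 0 0.8 0 0 0;-0.64 -0.445 0 0 0 0;-0.64 -0.445 0 0 0 0;-0.64 -0.445 0 0 0 0;-0.64 -0.445 0 0 0 0;-0.64 -0.445 0 0 0 0;-0.64 -0.445 0 0 0 0;-0.64 -0.445 0 0 0 0;-0.64 -0.445 0 0 0 0;0 0 0 0 0 0;0 0 0 0 0 0;0 0 0 0 0 0",
)

```text
time_s: 10.55
tcp_pos: [0.449, 0.1526, 0.2414]
ee_rot: [[0.167, -0.986, 0.001], [-0.986, -0.167, 0.001], [-0.0, -0.001, -1.0]]
wrist_force: [0.7, 0.1, 0.1]
gripper_width: 1.0
gripper_force: 0.0
```

```bash
cat > look.py <<'E'
from h import *
import sys
t,tag=sys.argv[1:3]; g=dict(collet=(.4342,.2365),face=(.4486,.1522),slim=(.4627,.0685),chuck=(.4772,-.0153))
for n in ['wrist','side','scene']:
    i=cams.camera_info(n); p,d=cams.capture(n); cv2.imwrite(f'pics/{n}{tag}.png',p); np.savez(f'{n}{tag}.npz',p=p,d=d,**i)
    P=cloud(np.load(f'{n}{tag}.npz'),d); st=r.sense()['tcp_pos']
    dl=dict(collet=(.6015,.259),face=(.616,.1755),slim=(.630,.0915),chuck=(.644,.008))
    for kk in SP:
        R,a,b=SP[kk]
        for c,z0,w in ((g[kk],.101,'wood'),(dl[kk],.103,'steel')):
            q=P[(d>0)&(P[...,2]>z0+a)&(P[...,2]<z0+b)&(np.hypot(P[...,0]-c[0],P[...,1]-c[1])<.036)]
            if len(q)>60 and (kk==t or w=='steel'): cc,e=circ(q,R,c); print(n,kk,w,len(q),cc.round(4),round(e*1e3,2))
print('tcp',st.round(4))
E
python3 look.py face 4
```

```text
wrist collet steel 145 [0.6034 0.2587] 0.31
wrist face wood 411 [0.4487 0.1522] 0.27
side collet steel 162 [0.6026 0.2595] 0.65
side face wood 413 [0.4479 0.1529] 0.6
scene collet steel 177 [0.6033 0.2611] 0.88
scene face wood 304 [0.4487 0.1546] 0.89
tcp [0.4488 0.1525 0.2407]
```

View pics/side4.png

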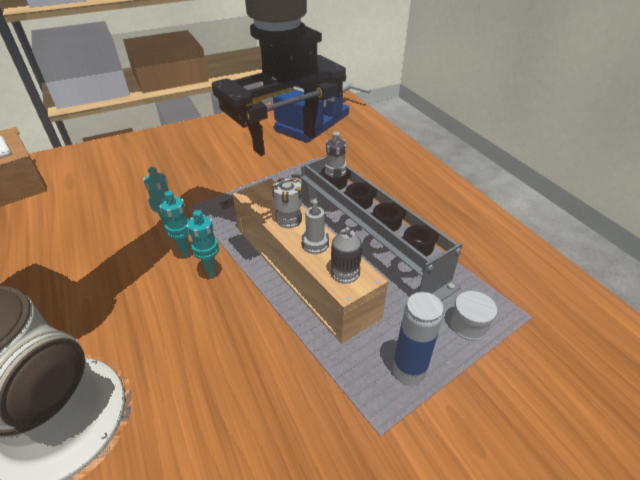

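The side view shows the collet tool standing upright in pocket 1 at (336,160), with the spanner, can and tin unmoved. Next is the face tool.

>>> play_rows(
  commands="0 -0.01 -0.67 0 0 0;0 0 -0.67 0 0 0;0 0 -0.67 0 0 0;0 0 -0.67 0 0 0;0 0 -0.67 0 0 0;0 0 0 0 0 0;0 0 0 0 0 0",
)

```text
time_s: 11.4
tcp_pos: [0.4488, 0.152, 0.1405]
ee_rot: [[0.168, -0.986, -0.0], [-0.986, -0.168, -0.001], [0.001, 0.0, -1.0]]
wrist_force: [0.5, 0.3, 0.0]
gripper_width: 1.0
gripper_force: 0.0
```

>>> play_rows(
  commands="0 0 0 0 0 0;0 0 0 0 0 0;0 0 0 0 0 0;0 0 0 0 0 0;0 0 0 0 0 0;0 0 0 0 0 0;0 0 0 0 0 0;0 0 0 0 0 0",
  grip=30,
)

```text
time_s: 12.2
tcp_pos: [0.4481, 0.1518, 0.1405]
ee_rot: [[0.167, -0.986, -0.0], [-0.986, -0.167, -0.0], [0.0, 0.0, -1.0]]
wrist_force: [-2.1, 0.6, 2.3]
gripper_width: 0.582
gripper_force: 30.0
```

>>> play_rows(
  commands="0 0 0.3 0 0 0;0 0 0.6 0 0 0;0 0 0.7 0 0 0;0 0 0.7 0 0 0;0 0 0.6 0 0 0;0 0 0.3 0 0 0;0 0 0 0 0 0;0 0 0 0 0 0",
)

```text
time_s: 13.0
tcp_pos: [0.4471, 0.1514, 0.2348]
ee_rot: [[0.167, -0.986, -0.003], [-0.986, -0.167, -0.001], [0.001, 0.003, -1.0]]
wrist_force: [-0.5, 0.1, -8.2]
gripper_width: 0.577
gripper_force: 30.0
```

>>> play_rows(
  commands="0.3 0.04 0 0 0 0;0.6 0.08 0 0 0 0;0.7 0.09 0 0 0 0;0.8 0.11 0 0 0 0;0.8 0.11 0 0 0 0;0.8 0.11 0 0 0 0;0.7 0.09 0 0 0 0;0.6 0.08 0 0 0 0;0.3 0.04 0 0 0 0;0 0 0 0 0 0;0 0 0 0 0 0;0 0 0 0 0 0",
)

```text
time_s: 14.2
tcp_pos: [0.6154, 0.1742, 0.2363]
ee_rot: [[0.167, -0.986, -0.001], [-0.986, -0.167, -0.0], [0.0, 0.001, -1.0]]
wrist_force: [-0.3, 0.9, -7.3]
gripper_width: 0.577
gripper_force: 30.0
```

>>> play_rows(
  commands="0.03 0.01 -0.4 0 0 0;0 0 -0.6 0 0 0;0 0 -0.6 0 0 0;0 0 -0.6 0 0 0;0 0 -0.3 0 0 0;0 0 0 0 0 0;0 0 0 0 0 0",
)

```text
time_s: 14.9
tcp_pos: [0.6176, 0.1747, 0.1621]
ee_rot: [[0.168, -0.986, 0.001], [-0.986, -0.168, 0.0], [0.0, -0.001, -1.0]]
wrist_force: [0.8, -0.1, -8.1]
gripper_width: 0.579
gripper_force: 30.0
```

>>> play_rows(
  commands="0 0 -0.2 0 0 0;0 0 -0.1 0 0 0;0 0 -0.1 0 0 0;0 0 -0.1 0 0 0;0 0 0 0 0 0;0 0 0 0 0 0",
)

```text
time_s: 15.5
tcp_pos: [0.6172, 0.1746, 0.1463]
ee_rot: [[0.167, -0.986, -0.0], [-0.986, -0.167, -0.0], [0.0, 0.0, -1.0]]
wrist_force: [-0.4, 0.3, -8.2]
gripper_width: 0.582
gripper_force: 30.0
```

>>> play_rows(
  commands="0 0 -0.05 0 0 0;0 0 -0.05 0 0 0;0 0 0 0 0 0;0 0 0 0 0 0",
)

```text
time_s: 15.9
tcp_pos: [0.6169, 0.1746, 0.1431]
ee_rot: [[0.167, -0.986, -0.001], [-0.986, -0.167, -0.0], [0.0, 0.001, -1.0]]
wrist_force: [-0.5, -0.7, -8.0]
gripper_width: 0.576
gripper_force: 30.0
```

>>> play_rows(
  commands="0 0 -0.03 0 0 0;0 0 0 0 0 0;0 0 0 0 0 0",
)

```text
time_s: 16.2
tcp_pos: [0.617, 0.1746, 0.1427]
ee_rot: [[0.167, -0.986, -0.0], [-0.986, -0.167, -0.0], [0.0, 0.0, -1.0]]
wrist_force: [-3.2, -0.1, -4.8]
gripper_width: 0.577
gripper_force: 30.0
```

Contact is starting at the expected height (0.1425). I'll press a little further and release.

>>> play_rows(
  commands="0 0 -0.03 0 0 0;0 0 0 0 0 0;0 0 0 0 0 0",
)

```text
time_s: 16.5
tcp_pos: [0.617, 0.1745, 0.1426]
ee_rot: [[0.167, -0.986, 0.0], [-0.986, -0.167, -0.0], [0.0, -0.0, -1.0]]
wrist_force: [-5.0, 0.1, 0.2]
gripper_width: 0.577
gripper_force: 30.0
```

>>> play_rows(
  commands="0 0 0 0 0 0;0 0 0 0 0 0;0 0 0 0 0 0;0 0 0 0 0 0;0 0 0 0 0 0;0 0 0 0 0 0;0 0 0 0 0 0",
  grip=87,
)

```text
time_s: 17.2
tcp_pos: [0.6174, 0.1747, 0.1416]
ee_rot: [[0.167, -0.986, 0.0], [-0.986, -0.167, 0.0], [0.0, -0.0, -1.0]]
wrist_force: [0.0, -0.3, 0.1]
gripper_width: 0.99
gripper_force: 0.0
```

>>> play_rows(
  commands="0 0 0.4 0 0 0;0 0 0.7 0 0 0;0 0 0.8 0 0 0;0 0 0.8 0 0 0;0 0 0.6 0 0 0;-0.645 -0.443 0 0 0 0;-0.645 -0.443 0 0 0 0;-0.645 -0.443 0 0 0 0;-0.645 -0.443 0 0 0 0;-0.645 -0.443 0 0 0 0;-0.645 -0.443 0 0 0 0;-0.645 -0.443 0 0 0 0;-0.645 -0.443 0 0 0 0;0 0 0 0 0 0;0 0 0 0 0 0;0 0 0 0 0 0",
)

```text
time_s: 18.8
tcp_pos: [0.4632, 0.0687, 0.2411]
ee_rot: [[0.167, -0.986, 0.001], [-0.986, -0.167, 0.0], [-0.0, -0.001, -1.0]]
wrist_force: [0.1, 0.1, -0.4]
gripper_width: 1.005
gripper_force: 0.0
```

```bash
python3 look.py slim 5
```

```text
wrist slim wood 529 [0.4628 0.0686] 0.13
side collet steel 137 [0.6026 0.2591] 0.78
side face steel 377 [0.6167 0.1756] 0.72
side slim wood 412 [0.4621 0.0694] 0.56
scene collet steel 173 [0.6033 0.2612] 0.74
scene face steel 367 [0.6176 0.1772] 0.84
scene slim wood 311 [0.4626 0.0709] 0.77
tcp [0.4629 0.0687 0.2404]
```

>>> play_rows(
  commands="0 0 -0.69 0 0 0;0 0 -0.7 0 0 0;0 0 -0.7 0 0 0;0 0 -0.7 0 0 0;0 0 -0.7 0 0 0;0 0 0 0 0 0;0 0 0 0 0 0",
)

```text
time_s: 19.65
tcp_pos: [0.4629, 0.0684, 0.136]
ee_rot: [[0.168, -0.986, -0.0], [-0.986, -0.168, -0.001], [0.001, 0.0, -1.0]]
wrist_force: [0.9, 0.5, -0.1]
gripper_width: 1.0
gripper_force: 0.0
```

>>> play_rows(
  commands="0 0 0 0 0 0;0 0 0 0 0 0;0 0 0 0 0 0;0 0 0 0 0 0;0 0 0 0 0 0;0 0 0 0 0 0;0 0 0 0 0 0;0 0 0 0 0 0;0 0 0 0 0 0",
  grip=15,
)

```text
time_s: 20.55
tcp_pos: [0.4623, 0.0683, 0.1359]
ee_rot: [[0.167, -0.986, -0.0], [-0.986, -0.167, -0.0], [0.0, 0.0, -1.0]]
wrist_force: [-0.5, -0.1, -0.1]
gripper_width: 0.357
gripper_force: 30.0
```

>>> play_rows(
  commands="0 0 0.3 0 0 0;0 0 0.6 0 0 0;0 0 0.7 0 0 0;0 0 0.7 0 0 0;0 0 0.6 0 0 0;0 0 0.3 0 0 0;0 0 0 0 0 0;0 0 0 0 0 0",
)

```text
time_s: 21.35
tcp_pos: [0.4614, 0.0681, 0.2307]
ee_rot: [[0.167, -0.986, -0.002], [-0.986, -0.167, -0.0], [-0.0, 0.003, -1.0]]
wrist_force: [0.2, -0.2, -4.5]
gripper_width: 0.356
gripper_force: 30.0
```

>>> play_rows(
  commands="0.3 0.04 0 0 0 0;0.6 0.08 0 0 0 0;0.7 0.09 0 0 0 0;0.8 0.11 0 0 0 0;0.8 0.11 0 0 0 0;0.8 0.11 0 0 0 0;0.7 0.09 0 0 0 0;0.6 0.08 0 0 0 0;0.3 0.04 0 0 0 0;0 0 0 0 0 0;0 0 0 0 0 0;0 0 0 0 0 0",
)

```text
time_s: 22.55
tcp_pos: [0.6296, 0.0907, 0.2318]
ee_rot: [[0.167, -0.986, -0.001], [-0.986, -0.167, -0.0], [0.0, 0.001, -1.0]]
wrist_force: [-0.6, 0.5, -4.4]
gripper_width: 0.363
gripper_force: 30.0
```

>>> play_rows(
  commands="0 0 -0.4 0 0 0;0 0 -0.6 0 0 0;0 0 -0.6 0 0 0;0 0 -0.6 0 0 0;0 0 -0.3 0 0 0;0 0 0 0 0 0;0 0 0 0 0 0",
)

```text
time_s: 23.25
tcp_pos: [0.6308, 0.0908, 0.1575]
ee_rot: [[0.168, -0.986, 0.001], [-0.986, -0.168, -0.0], [0.0, -0.001, -1.0]]
wrist_force: [-0.0, 0.7, -4.6]
gripper_width: 0.358
gripper_force: 30.0
```

>>> play_rows(
  commands="0 0 -0.2 0 0 0;0 0 -0.1 0 0 0;0 0 -0.1 0 0 0;0 0 -0.1 0 0 0;0 0 0 0 0 0;0 0 0 0 0 0",
)

```text
time_s: 23.85
tcp_pos: [0.6305, 0.0908, 0.1418]
ee_rot: [[0.167, -0.986, 0.0], [-0.986, -0.167, -0.0], [0.0, -0.0, -1.0]]
wrist_force: [-0.6, -0.1, -4.6]
gripper_width: 0.36
gripper_force: 30.0
```

>>> play_rows(
  commands="0 0 -0.05 0 0 0;0 0 -0.05 0 0 0;0 0 0 0 0 0;0 0 0 0 0 0",
)

```text
time_s: 24.25
tcp_pos: [0.6304, 0.0908, 0.1388]
ee_rot: [[0.167, -0.986, -0.0], [-0.986, -0.167, -0.0], [0.0, 0.0, -1.0]]
wrist_force: [-0.1, -0.5, -5.4]
gripper_width: 0.36
gripper_force: 30.0
```

>>> play_rows(
  commands="0 0 -0.03 0 0 0;0 0 -0.02 0 0 0;0 0 0 0 0 0;0 0 0 0 0 0",
)

```text
time_s: 24.65
tcp_pos: [0.6305, 0.0908, 0.1379]
ee_rot: [[0.167, -0.986, 0.001], [-0.986, -0.167, 0.0], [0.0, -0.001, -1.0]]
wrist_force: [-1.0, 1.3, -2.1]
gripper_width: 0.36
gripper_force: 30.0
```

>>> play_rows(
  commands="0 0 -0.03 0 0 0;0 0 0 0 0 0;0 0 0 0 0 0",
)

```text
time_s: 24.95
tcp_pos: [0.6307, 0.0908, 0.1379]
ee_rot: [[0.168, -0.986, 0.001], [-0.986, -0.168, 0.0], [0.0, -0.001, -1.0]]
wrist_force: [-3.8, 0.9, 6.3]
gripper_width: 0.358
gripper_force: 30.0
```

>>> play_rows(
  commands="0 0 0 0 0 0;0 0 0 0 0 0;0 0 0 0 0 0;0 0 0 0 0 0;0 0 0 0 0 0;0 0 0 0 0 0;0 0 0 0 0 0;0 0 0 0 0 0",
  grip=87,
)

```text
time_s: 25.75
tcp_pos: [0.6304, 0.0908, 0.1364]
ee_rot: [[0.167, -0.986, 0.0], [-0.986, -0.167, -0.0], [0.0, -0.0, -1.0]]
wrist_force: [0.2, -1.0, -0.1]
gripper_width: 0.967
gripper_force: 0.0
```

>>> play_rows(
  commands="0 0 0.4 0 0 0;0 0 0.7 0 0 0;0 0 0.8 0 0 0;0 0 0.8 0 0 0;0 0 0.8 0 0 0;-0.638 -0.443 0 0 0 0;-0.638 -0.443 0 0 0 0;-0.638 -0.443 0 0 0 0;-0.638 -0.443 0 0 0 0;-0.638 -0.443 0 0 0 0;-0.638 -0.443 0 0 0 0;-0.638 -0.443 0 0 0 0;-0.638 -0.443 0 0 0 0;0 0 0 0 0 0;0 0 0 0 0 0;0 0 0 0 0 0",
)

```text
time_s: 27.35
tcp_pos: [0.4781, -0.0152, 0.242]
ee_rot: [[0.167, -0.986, 0.001], [-0.986, -0.167, 0.0], [-0.0, -0.001, -1.0]]
wrist_force: [-0.4, -0.3, -0.6]
gripper_width: 1.001
gripper_force: 0.0
```

```bash
python3 look.py chuck 6
```

```text
wrist slim steel 87 [0.631  0.0912] 0.34
wrist chuck wood 509 [ 0.4771 -0.0155] 0.32
side face steel 303 [0.6167 0.1754] 0.77
side slim steel 364 [0.6304 0.0916] 0.58
side chuck wood 498 [ 0.4762 -0.0147] 0.47
scene collet steel 177 [0.6031 0.2609] 0.82
scene face steel 376 [0.6176 0.1773] 0.85
scene slim steel 365 [0.6311 0.0934] 0.76
scene chuck wood 364 [ 0.4769 -0.013 ] 0.71
tcp [ 0.4778 -0.0151  0.2413]
```

Down 105 mm to 0.136, with a 1 mm correction in x.

>>> play_rows(
  commands="-0.02 -0.01 -0.7 0 0 0;0 0 -0.7 0 0 0;0 0 -0.7 0 0 0;0 0 -0.7 0 0 0;0 0 -0.7 0 0 0;0 0 0 0 0 0;0 0 0 0 0 0",
)

```text
time_s: 28.2
tcp_pos: [0.4772, -0.0157, 0.1366]
ee_rot: [[0.168, -0.986, -0.0], [-0.986, -0.168, -0.001], [0.001, 0.0, -1.0]]
wrist_force: [0.7, -0.2, 0.6]
gripper_width: 0.999
gripper_force: 0.0
```

>>> play_rows(
  commands="0 0 0 0 0 0;0 0 0 0 0 0;0 0 0 0 0 0;0 0 0 0 0 0;0 0 0 0 0 0;0 0 0 0 0 0;0 0 0 0 0 0;0 0 0 0 0 0",
  grip=30,
)

```text
time_s: 29.0
tcp_pos: [0.4765, -0.0159, 0.1366]
ee_rot: [[0.167, -0.986, -0.0], [-0.986, -0.167, -0.0], [0.0, 0.0, -1.0]]
wrist_force: [-0.4, 0.8, 1.5]
gripper_width: 0.531
gripper_force: 30.0
```

>>> play_rows(
  commands="0 0 0.3 0 0 0;0 0 0.6 0 0 0;0 0 0.7 0 0 0;0 0 0.7 0 0 0;0 0 0.6 0 0 0;0 0 0.3 0 0 0;0 0 0 0 0 0;0 0 0 0 0 0",
)

```text
time_s: 29.8
tcp_pos: [0.4756, -0.0158, 0.2311]
ee_rot: [[0.167, -0.986, -0.003], [-0.986, -0.167, 0.0], [-0.001, 0.003, -1.0]]
wrist_force: [-1.1, -0.2, -7.3]
gripper_width: 0.527
gripper_force: 30.0
```

>>> play_rows(
  commands="0.3 0.04 0 0 0 0;0.6 0.08 0 0 0 0;0.7 0.09 0 0 0 0;0.8 0.11 0 0 0 0;0.8 0.11 0 0 0 0;0.8 0.11 0 0 0 0;0.7 0.09 0 0 0 0;0.6 0.08 0 0 0 0;0.3 0.04 0 0 0 0;0 0 0 0 0 0;0 0 0 0 0 0;0 0 0 0 0 0",
)

```text
time_s: 31.0
tcp_pos: [0.6438, 0.0065, 0.2324]
ee_rot: [[0.167, -0.986, -0.001], [-0.986, -0.167, -0.0], [-0.0, 0.001, -1.0]]
wrist_force: [-1.2, -0.1, -7.0]
gripper_width: 0.531
gripper_force: 30.0
```

Target (0.6445, 0.0066), z 0.1385.

>>> play_rows(
  commands="0 0 -0.4 0 0 0;0 0 -0.6 0 0 0;0 0 -0.6 0 0 0;0 0 -0.6 0 0 0;0 0 -0.3 0 0 0;0 0 0 0 0 0;0 0 0 0 0 0",
)

```text
time_s: 31.7
tcp_pos: [0.6451, 0.0066, 0.1582]
ee_rot: [[0.168, -0.986, 0.001], [-0.986, -0.168, -0.0], [0.0, -0.001, -1.0]]
wrist_force: [0.7, 0.5, -6.8]
gripper_width: 0.527
gripper_force: 30.0
```

>>> play_rows(
  commands="0 0 -0.2 0 0 0;0 0 -0.1 0 0 0;0 0 -0.1 0 0 0;0 0 -0.1 0 0 0;0 0 0 0 0 0;0 0 0 0 0 0",
)

```text
time_s: 32.3
tcp_pos: [0.6447, 0.0066, 0.1424]
ee_rot: [[0.167, -0.986, -0.0], [-0.986, -0.167, -0.0], [0.0, 0.0, -1.0]]
wrist_force: [0.3, -0.6, -6.5]
gripper_width: 0.53
gripper_force: 30.0
```

>>> play_rows(
  commands="0 0 -0.05 0 0 0;0 0 -0.05 0 0 0;0 0 0 0 0 0;0 0 0 0 0 0",
)

```text
time_s: 32.7
tcp_pos: [0.6447, 0.0067, 0.1394]
ee_rot: [[0.167, -0.986, -0.0], [-0.986, -0.167, -0.0], [0.0, 0.0, -1.0]]
wrist_force: [1.1, 0.0, -6.7]
gripper_width: 0.533
gripper_force: 30.0
```

>>> play_rows(
  commands="0 0 -0.03 0 0 0;0 0 0 0 0 0;0 0 0 0 0 0",
)

```text
time_s: 33.0
tcp_pos: [0.6448, 0.0067, 0.1387]
ee_rot: [[0.167, -0.986, 0.0], [-0.986, -0.167, 0.0], [0.0, -0.0, -1.0]]
wrist_force: [-0.4, 0.2, -6.3]
gripper_width: 0.53
gripper_force: 30.0
```

>>> play_rows(
  commands="0 0 -0.03 0 0 0;0 0 0 0 0 0;0 0 0 0 0 0",
)

```text
time_s: 33.3
tcp_pos: [0.6449, 0.0067, 0.1387]
ee_rot: [[0.168, -0.986, 0.001], [-0.986, -0.168, -0.0], [0.0, -0.001, -1.0]]
wrist_force: [-2.0, 0.6, -0.8]
gripper_width: 0.53
gripper_force: 30.0
```

>>> play_rows(
  commands="0 0 -0.02 0 0 0;0 0 0 0 0 0;0 0 0 0 0 0",
)

```text
time_s: 33.6
tcp_pos: [0.6449, 0.0066, 0.1386]
ee_rot: [[0.168, -0.986, 0.001], [-0.986, -0.168, -0.0], [0.0, -0.001, -1.0]]
wrist_force: [-3.9, 0.5, 6.5]
gripper_width: 0.536
gripper_force: 30.0
```

Seated at the expected height. I'll release, rise straight up and check everything.

>>> play_rows(
  commands="0 0 0 0 0 0;0 0 0 0 0 0;0 0 0 0 0 0;0 0 0 0 0 0;0 0 0 0 0 0;0 0 0 0 0 0;0 0 0 0 0 0",
  grip=87,
)

```text
time_s: 34.3
tcp_pos: [0.6447, 0.0067, 0.137]
ee_rot: [[0.167, -0.986, 0.0], [-0.986, -0.167, -0.0], [0.0, -0.0, -1.0]]
wrist_force: [-0.4, -0.4, -0.2]
gripper_width: 0.987
gripper_force: 0.0
```

>>> play_rows(
  commands="0 0 0.4 0 0 0;0 0 0.7 0 0 0;0 0 0.8 0 0 0;0 0 0.8 0 0 0;0 0 0.8 0 0 0;-0.5 0.5 0.8 0 0 0;-0.5 0.5 0.8 0 0 0;-0.5 0.5 0.8 0 0 0;-0.5 0.5 0.8 0 0 0;-0.5 0.5 0.8 0 0 0;-0.5 0.5 0.4 0 0 0;0 0 0 0 0 0;0 0 0 0 0 0;0 0 0 0 0 0",
)

```text
time_s: 35.7
tcp_pos: [0.5546, 0.0963, 0.3733]
ee_rot: [[0.167, -0.986, -0.001], [-0.986, -0.167, -0.0], [0.0, 0.001, -1.0]]
wrist_force: [-0.6, 0.6, 0.3]
gripper_width: 0.998
gripper_force: 0.0
```

```bash
python3 look.py none 7; python3 - <<'E'
from h import *
# objects: change of the scene picture round can/tin; tool tilt/heights from the scene depth
f=np.load('side7.npz');P=cloud(f,f['d'])
for n,c in dict(collet=(.6026,.2593),face=(.6167,.1755),slim=(.6304,.0916),chuck=(.645,.0075)).items():
    R,a,b=SP[n]; o=[]
    for lo,hi in((a,(a+b)/2),((a+b)/2,b)):
        q=P[(f['d']>0)&(P[...,2]>.103+lo)&(P[...,2]<.103+hi)&(np.hypot(P[...,0]-c[0],P[...,1]-c[1])<.036)]
        o.append(circ(q,R,c)[0])
    q=P[(f['d']>0)&(np.hypot(P[...,0]-c[0],P[...,1]-c[1])<.02)]
    print(n,'tilt',np.hypot(*(o[1]-o[0]))/((b-a)/2),'top above .103:',q[:,2].max()-.103)
a=np.load('side4.npz')['p'][290:400,390:520].astype(int);b=f['p'][290:400,390:520].astype(int);print('can/tin diff',abs(a-b).mean())
E
```

```text
wrist face steel 412 [0.6176 0.1751] 0.26
wrist slim steel 249 [0.6315 0.0912] 0.14
wrist chuck steel 231 [0.6457 0.0072] 0.32
side collet steel 167 [0.6024 0.2595] 0.74
side face steel 373 [0.6167 0.1754] 0.77
side slim steel 370 [0.6304 0.0917] 0.57
side chuck steel 464 [0.6446 0.0076] 0.58
scene collet steel 181 [0.6032 0.2613] 0.79
scene face steel 375 [0.6175 0.1772] 0.83
scene slim steel 369 [0.6308 0.0933] 0.58
scene chuck steel 443 [0.6453 0.0094] 0.58
tcp [0.5549 0.0961 0.373 ]
collet tilt 0.03857888010170235 top above .103: 0.09061900455079115
face tilt 0.025679159401360133 top above .103: 0.08228634487639865
slim tilt 0.012456800048419968 top above .103: 0.36773290969874683
chuck tilt 0.011181022903709396 top above .103: 0.09855895958562148
can/tin diff 5.2274825174825175
```

View pics/side7.png

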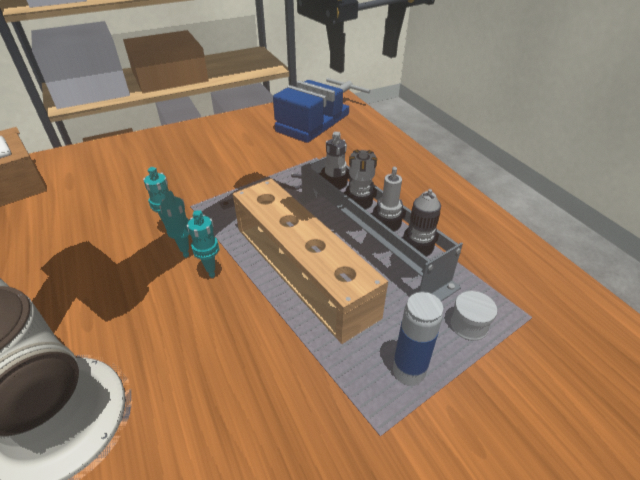

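View pics/scene7.png

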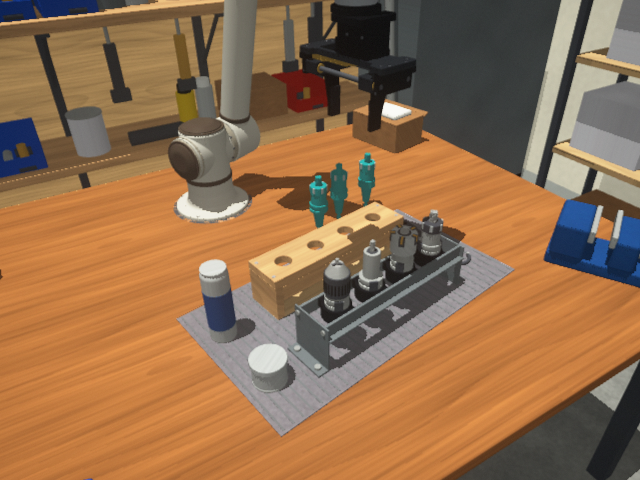

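Both views show the four tools upright in the pockets, in order collet, face, slim, chuck, with the wooden rack empty and the can, tin and look-alikes unmoved. The measured tops fit full seating for collet and chuck. For face and slim I rely on their contact heights at lowering, which matched the rim.

```bash
python3 -c "
from station import r
print(r.finish_job())"
```

```text
the job is handed in; nothing more can be done
None
```

All four tools now stand in the steel rack in their original order (collet, face, slim, chuck), and I handed the job in after about 36 s of robot time; no verdict came back. Final images show the tools upright and the can and tin in place; the spanner was last checked mid-job.

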